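# Load the plant tray and hold the viewing shutter at the mark

### The arm

A 7-joint arm with a two-finger parallel gripper is mounted at the origin on the work surface. World frame = base frame: x ahead of the robot, y to its left, z up, the work surface at z = 0. Lengths are in m, angles in rad, forces in N, time in s.
With the tool pointing down it reaches from about 0.4 to 0.85 m from the base axis. Payload 10.4 kg.
Tool frame: the origin (TCP) lies between the finger pads; the fingertips stand r.nose_length ahead of it and the grasp point (between the pads) lies 6 mm ahead of it (r.nose_length is the distance from the TCP to the fingertips, in m); z points along the fingers, x is the direction in which the jaws open and shut, and the axes are right-handed (so a half turn about z gives the same grasp; the last joint's range is limited). The gripper opens to 87 mm and grips with 3 to 60 N. Pads are 19 mm wide; open, the fingers measure 117 mm over their backs; the gripper's body (75 mm by 190 mm) begins 51 mm behind the grasp point.
Start: joints at [-1.307, 0.332, -0.065, 1.46, 0.022, 1.35, -0.088], TCP at [0.177, 0.599, 0.248] pointing down, gripper open.
Joint ranges: [-2.6, 2.6], [-0.5, 2.12], [-1.47, 1.34], [0.16, 2.42], [-1.27, 4.41], [0.06, 2.06], [-2.6, 2.6]. Speed limits (rad/s): [2.22, 2.22, 2.79, 2.79, 3.14, 3.14, 3.14].

### API

Orientations are given as a unit quaternion [x, y, z, w].
In Python, from bench import r gives the robot as it stands. The module is installed in compiled form; this text tells all that it offers.
- The arm moves only by the shell command python3 -m creep 'ROWS' [OPENING] [FORCE]. ROWS is JSON, a list of rows, each an object of numbers: "x", "y", "z": the shift along the world's x, y, z in m; "spin": the turn about the world's z in degrees. In form: [{"x": .., "y": .., "z": .., "spin": ..}, ...]. A call has 1 to 12 rows; each row is the pose to reach, as a shift and turn from the pose commanded when the call began; what a row does not reach only later rows make up. A row lasts 1/8 s, in which the tool goes at most 62.5 mm and 10.7 degrees, less where a joint would pass 70% of its speed; a pose out of reach is approached as far as the arm can. A call with a gripper value outside its range is refused whole. OPENING is the finger opening in m, from 0 to 0.087, set as the call begins (- or left out, the last holds). The fingers move at their own pace and stop on an object; FORCE is the grip in N (left out, the last holds). Time passes only in rows, so rows that repeat a pose let the fingers close. It gives the time, the measured TCP pose, the force and the opening at its end, in the units of the state.
- r.read_state(): the state, without advancing time (a new reading comes with each control period).
- r.camera(name): name is "scene" or "side" or "wrist"; returns a dict with "pixels" (384x512x3 uint8, blue, green, red), "z_map" (384x512 float32, m along the optical axis (not along the pixel's ray), 0 where there is no reading), "K" (3x3 intrinsics, pixels), "R" (3x3) and "t" (3): a world point X has camera coordinates R X + t. Camera axes: x right, y down, z forward; pixel columns grow to the right and rows downward; lengths in m; the calibration is good to about 2 mm. A picture is of the moment at which its call begins.
- r.close_job(): hands the job in, once; it reports no verdict.
The state is a dict: "time": time; "joint_positions": joint angles; "joint_vel": joint speeds; "joint_torque": joint torques, N m; "ee_pos": TCP position; "eef_rot": TCP orientation; "ft_force": force on the tool from outside, world axes, zero at the start; "torque": the same for the moment, N m; "width": finger opening in m.
Only numpy, scipy, OpenCV 4.12 (cv2) and the standard library are available. Lean on these libraries where they do the work, as an engineer would, in place of code of your own. Each camera call takes 0.05 s, during which the arm holds its last target. There are 200 camera calls.

### The job

Slide the loaded plant tray by its handle into the growth hood until it is fully home, its front panel closed against the mouth, with all four plant modules still seated. Then let go of it, pull the spring-return shutter on top of the hood out until its index finger lines up with the pointer of the index clamp, and finish while still holding it there for the plant inspection. Do not shift the clamp, and leave everything else on the bench alone.

Things in the scene. Friction and masses are not known exactly. Their poses are not given: they have to be found in the camera images.
- hood: white growth hood fixed to the bench, 170 mm deep (x), 196 wide (y), 100 tall, no floor: the bench runs through it. Origin: centre of its footprint, bench level; x points into the hood. On top: a window, the shutter on two rails, and along the -y edge a white graduated strip with an index clamp. Foot flanges 4 mm thick reach 118 mm out to either side
- hood_mouth (a point): middle of the hood's open front, at bench level, x = -85 mm, y = 0 in the hood's frame; axes as the hood's. The opening is 172 mm wide and 88 mm high; inside, two guide strips 22 mm tall leave 160 mm between them, with tapered lead-ins over the first 30 mm
- tray: white plant tray on the bench before the mouth: plate 150 (x) by 154 (y) by 16 mm with four round seats 8 mm deep; at its near end (x = -75 to -83) an upright front panel 190 mm wide, 92 tall. Origin: centre of the plate's underside, x towards the end that enters first. Home: panel on the hood's front, origin at x = -10, y = 0 in the hood's frame. 0.24-0.39 kg, modules 0.2 kg more; slide, do not lift
- tray_grip (a point): middle of the tray's steel handle bar, 62 mm above the bench, at x = -135 mm, y = 0 in the tray's frame, axes as the tray's: bar 110 mm long (y), 12 mm thick (x), 16 mm tall, standing 46 mm clear of the front panel on two arms at y = +-48 mm; can be pinched from above across its 12 mm
- shutter: grey plate 150 by 150 mm over the window on top of the hood, with a black pull bar. It slides out towards the mouth side (the hood's -x), at most 85 mm, and a spring pulls it shut: about 6 N at the start, 1.2 N more per 10 mm (11 to 14 N at the mark). Axes as the hood's; shut, its origin lies at the hood's origin
- shutter_grip (a point): middle of the shutter's black pull bar, 144 mm above the bench, at x = -55 mm, y = 0 of the shutter, axes as the hood's: bar 96 mm long (y), 12 mm thick (x), 16 mm tall, its underside 30 mm above the plate on two posts at y = +-42 mm; can be pinched from above across its 12 mm
- shutter_index (a point): tip of the black index finger (5 mm wide) that sticks out of the shutter's -y side towards the graduated strip, 112 mm above the bench, at x = 30 mm, y = -92 mm of the shutter; moves with it. Axes as the hood's
- index_mark (a point): the mark: tip of the black pointer (5 mm wide) of the black index clamp (with thumb screw) on the graduated strip, 40 to 68 mm nearer the mouth side than the index finger of the shut shutter. At the mark, finger and pointer lie end to end in one line: same x in the hood's frame. Axes as the hood's. The clamp stays where it is set
- module_1: one of four identical round plant modules standing in the tray's seats: white puck, 60 mm diameter, 40 mm tall, pale rim, some leaves on top (to about 50 mm); origin centre of its underside, z up
- module_2: one of four identical round plant modules standing in the tray's seats: white puck, 60 mm diameter, 40 mm tall, pale rim, some leaves on top (to about 50 mm); origin centre of its underside, z up
- module_3: one of four identical round plant modules standing in the tray's seats: white puck, 60 mm diameter, 40 mm tall, pale rim, some leaves on top (to about 50 mm); origin centre of its underside, z up
- module_4: one of four identical round plant modules standing in the tray's seats: white puck, 60 mm diameter, 40 mm tall, pale rim, some leaves on top (to about 50 mm); origin centre of its underside, z up
- spare_module: bystander: a spare plant module without leaves, 60 mm diameter, 40 mm tall, on the bench; origin centre of its underside
- tweezers: bystander: steel tweezers lying flat, 135 mm long along x, 9 mm tall
- screwdriver: bystander: screwdriver lying along its x, 190 mm long
- bottle: bystander: amber bottle with white cap, 54 mm diameter, 130 mm tall; origin centre of its underside
- marker: bystander: white marker pen with black cap lying along its x, 128 mm long, 13 mm thick
- tape_roll: bystander: roll of grey tape lying flat, 80 mm diameter, 19 mm tall
- jar: bystander: glass jar with black lid, 60 mm diameter, 62 mm tall; origin centre of its underside

How it is judged:
By the outcome, as a careful person would: the job done as asked, in the order asked, and still so for the second after the job is handed in, while the arm keeps its last pose, push and grip.
It also fails if it takes over 54 s, if anything falls off the work surface, if the arm or the gripper's body presses on something with over 40 N, if the wrist force passes 120 N, or if a joint passes its speed limit or range.

## Working session

There is one attempt and no reset: what is moved stays moved. The work goes in short steps, Python scripts to look and compute and a shell command to move; the robot and the scene stay as the last step left them, time stands still between calls to the robot, and variables do not carry over. Pictures are saved under pics/ and viewed, about 8 in all and at most 12, crops included, and the job is handed in when it is done.

```bash
mkdir -p pics; cat > h.py <<'E'
from bench import r
import numpy as np, cv2
def snap(n,f):
    c=r.camera(n); cv2.imwrite('pics/'+f+'.png',c['pixels']); np.savez('pics/'+f+'.npz',**c); return c
def ld(f): return np.load('pics/'+f+'.npz')
def P(c,u,v,z=None):
    "world point at pixel, from z_map (median 3x3)"
    if z is None:
        w=c['z_map'][int(v)-1:int(v)+2,int(u)-1:int(u)+2]; z=np.median(w[w>0])
    return c['R'].T@(np.linalg.inv(c['K'])@[u,v,1]*z-c['t'])
def onz(c,u,v,h):
    d=c['R'].T@np.linalg.inv(c['K'])@[u,v,1]; o=-c['R'].T@c['t']; return o+d*(h-o[2])/d[2]
def tri(c1,p1,c2,p2):
    A=[c['K']@np.c_[c['R'],c['t']] for c in(c1,c2)]
    X=cv2.triangulatePoints(A[0],A[1],np.float64(p1),np.float64(p2))[:,0]; return X[:3]/X[3]
def px(c,X):
    q=c['K']@(c['R']@np.array(X)+c['t']); return q[:2]/q[2]
E
python3 - <<'E'
from h import *
np.set_printoptions(precision=4,suppress=True)
s=r.read_state(); print(s,r.nose_length)
for n in('scene','side','wrist'):
    c=snap(n,n+'0'); print(n,-c['R'].T@c['t'],c['R'][2],c['K'][0,0])
a=cv2.imread('pics/scene0.png');b=cv2.imread('pics/side0.png')
E
```

```text
{'time': 0.0, 'joint_positions': array([-1.3066,  0.3329, -0.0647,  1.4609,  0.0216,  1.3499, -0.0885]), 'joint_vel': array([ 0.0003, -0.0004, -0.0003, -0.0005, -0.0001,  0.0004, -0.0005]), 'joint_torque': array([ -0.0007, -62.3258,   0.0242, -38.9884,  -0.0613,   0.0402,
         0.0002]), 'ee_pos': array([0.1767, 0.5991, 0.2467]), 'eef_rot': array([ 0.8009,  0.5988, -0.0005,  0.0005]), 'ft_force': array([-0.0936,  0.0564,  0.2364]), 'torque': array([ 0.0016, -0.0389,  0.0441]), 'width': 0.08708343994321405} 0.025
scene [1.2624 0.0656 1.0401] [-0.6082 -0.0472 -0.7924] 449.3128479259053
side [ 0.1719 -0.7879  0.6711] [ 0.3947  0.7474 -0.5345] 373.7456088709681
wrist [0.1126 0.6184 0.3847] [ 0.2365 -0.0702 -0.9691] 320.45109772406056
```

View pics/scene0.png

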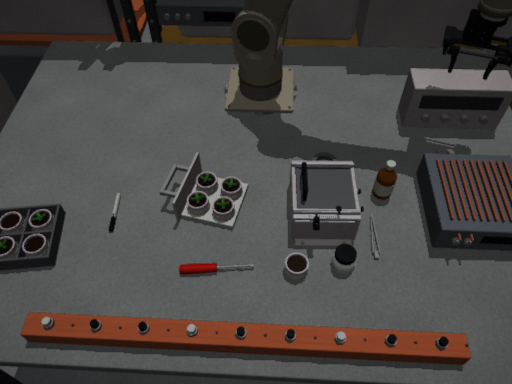

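View pics/side0.png

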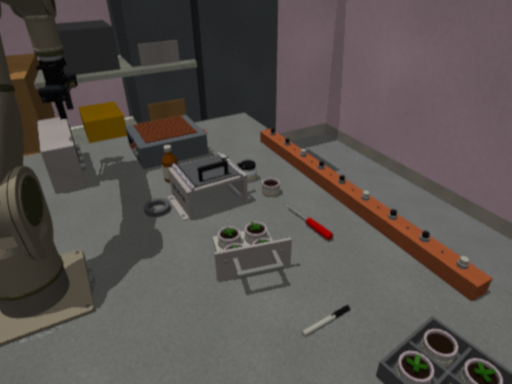

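The scene view shows the hood near (325,200), its mouth facing left, i.e. towards world -y. The tray is at (215,195), turned relative to the hood. The screwdriver is at (215,268) and the marker at (115,212). The side view shows the tray panel at (252,255), with the hood behind at (207,185). I'll enlarge both.

```bash
python3 - <<'E'
from h import *
a=cv2.imread('pics/scene0.png')[145:255,155:365];cv2.imwrite('pics/c1.png',cv2.resize(a,(798,418),interpolation=cv2.INTER_CUBIC))
a=cv2.imread('pics/side0.png')[140:290,160:300];cv2.imwrite('pics/c2.png',cv2.resize(a,(560,600),interpolation=cv2.INTER_CUBIC))
E
```

```text
(no output)
```

View pics/c1.png

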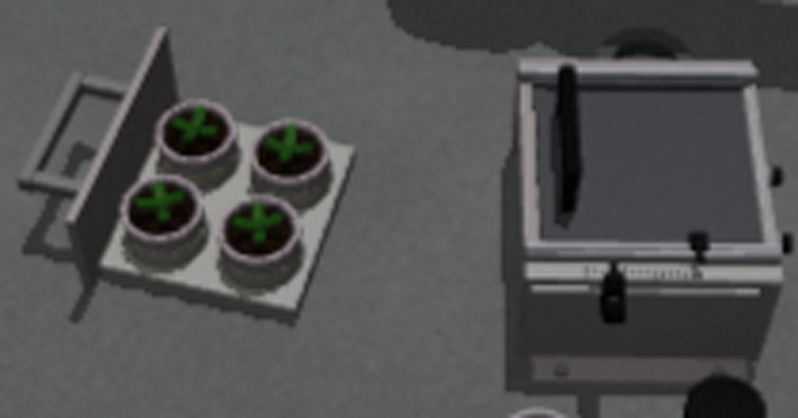

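View pics/c2.png

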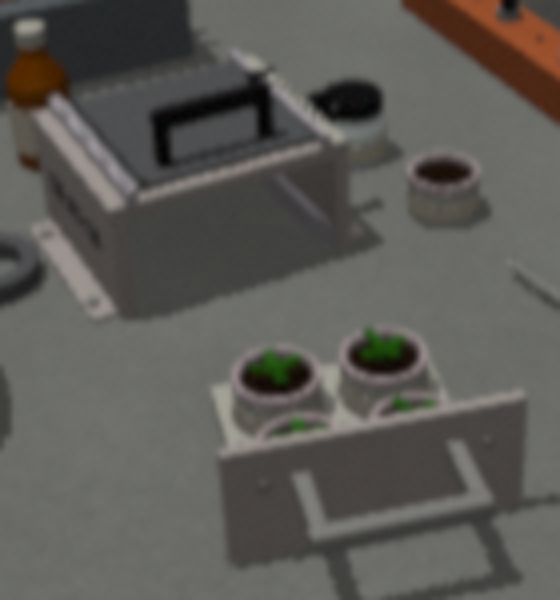

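```bash
python3 - <<'E'
from h import *
np.set_printoptions(precision=4,suppress=True)
s,d=ld('scene0'),ld('side0')
S=lambda U,V:np.array([155+(U+.5)/3.8-.5,145+(V+.5)/3.8-.5])
D=lambda U,V:np.array([160+(U+.5)/4-.5,140+(V+.5)/4-.5])
for n,a,b in [('panA',(165,30),(222,452)),('panB',(72,220),(524,395)),('barA',(78,78),(313,535)),('barB',(22,183),(490,497)),
 ('plateA',(355,148),(222,385)),('pullA',(568,68),(157,112)),('pullB',(565,185),(268,84)),
 ('m1',(197,130),(297,425)),('m2',(290,150),(277,372)),('m3',(160,205),(405,402)),('m4',(259,230),(385,350))]:
    X=tri(s,S(*a),d,D(*b)); print(n,X,'resid',px(s,X)-S(*a),px(d,X)-D(*b))
for n,a in [('m1',(197,140)),('m2',(290,165)),('m3',(160,212)),('m4',(259,240)),('plate',(320,230)),('shut',(650,150)),('finger',(698,242)),('fingtip',(698,252)),('pointer',(612,275)),('pointertip',(612,262)),('strip',(560,271)),('railA',(640,70)),('bench',(430,200)),('pull',(568,110)),('pull2',(568,160))]:
    print(n,P(s,*S(*a)))
for c in(s,d):
  # hood planes in cloud
  z=c['z_map'];v,u=np.nonzero(z>0);X=(np.linalg.inv(c['K'])@np.array([u,v,0*u+1])*z[v,u]).T@1-0 if 0 else None
E
```

```text
panA [ 0.3944 -0.1585  0.0888] resid [-0.2692  0.3059] [-0.6315 -0.3614]
panB [ 0.5752 -0.2     0.089 ] resid [-0.434   0.3797] [-0.8289 -0.3571]
barA [ 0.4224 -0.2234  0.064 ] resid [ 0.0263 -0.0266] [0.0619 0.0309]
barB [ 0.5253 -0.2471  0.0655] resid [ 0.0714 -0.0619] [0.1495 0.0629]
plateA [ 0.4476 -0.0142  0.0175] resid [-0.7393  0.8694] [-1.483  -0.8899]
pullA [0.4748 0.14   0.1505] resid [-0.25    0.3715] [-0.4667 -0.3426]
pullB [0.5688 0.1397 0.1456] resid [ 0.7226 -0.9778] [1.2135 0.7988]
m1 [ 0.4606 -0.1273  0.0555] resid [ 0.4953 -0.5351] [1.0582 0.5615]
m2 [ 0.4736 -0.0589  0.0478] resid [-0.2522  0.2843] [-0.5066 -0.2873]
m3 [ 0.5311 -0.1443  0.0569] resid [ 0.9712 -0.9581] [1.9323 0.9179]
m4 [ 0.5478 -0.0744  0.0484] resid [-0.1323  0.1361] [-0.2457 -0.1261]
m1 [ 0.4647 -0.1291  0.0462]
m2 [ 0.4839 -0.0575  0.0442]
m3 [ 0.5351 -0.1473  0.0492]
m4 [ 0.5586 -0.0727  0.0517]
plate [ 0.522  -0.0334  0.016 ]
shut [0.5086 0.2004 0.1068]
finger [0.592  0.2278 0.1147]
fingtip [0.5988 0.2276 0.1128]
pointer [0.6207 0.1702 0.114 ]
pointertip [0.6022 0.1718 0.1025]
strip [0.61   0.1373 0.101 ]
railA [0.4387 0.1956 0.1116]
bench [ 0.4785  0.0468 -0.    ]
pull [0.5126 0.1401 0.152 ]
pull2 [0.5547 0.1396 0.1505]
```

Heights check out: bar about 0.065, pull bar about 0.148, module rims about 0.05, plate 0.016. In the scene crop, the finger is at (698,245) and the pointer at (612,265). Next I'll refine the hood's yaw and centre, and the tray's, from the depth cloud.

```bash
cat >> h.py <<'E'
def cloud(c):
    z=c['z_map'];v,u=np.nonzero(z>0)
    return ((np.linalg.inv(c['K'])@np.array([u,v,0*u+1])*z[v,u]).T-c['t'])@c['R']
def sel(X,lo,hi): return X[np.all((X>lo)&(X<hi),axis=1)]
def rect(X): return cv2.minAreaRect(np.float32(X[:,:2]*1000))
E
python3 - <<'E'
from h import *
np.set_printoptions(precision=4,suppress=True)
for n in('scene0','side0'):
    X=cloud(ld(n))
    T=sel(X,[.38,.06,.095],[.68,.32,.122]); print(n,'hoodtop',rect(T),len(T))
    for a,b,m in [(.40,.46,'a'),(.595,.625,'b')]:
        Q=sel(X,[a,.06,.09],[b,.32,.13]); print(m,Q.min(0),Q.max(0))
    B=sel(X,[.40,.05,.14],[.65,.3,.17]); print('pull',rect(B),len(B),B[:,2].max())
    B=sel(X,[.38,-.21,.075],[.60,-.14,.11]); print('panel',rect(B),len(B))
    B=sel(X,[.38,-.29,.05],[.60,-.21,.08]); print('bar',rect(B),len(B))
    B=sel(X,[.38,-.2,.01],[.62,.05,.021]); print('plate',rect(B),len(B))
E
```

```text
scene0 hoodtop ((529.5594482421875, 197.01943969726562), (227.40887451171875, 170.58990478515625), 1.084396481513977) 3738
a [0.4171 0.109  0.0906] [0.4599 0.2789 0.117 ]
b [0.595 0.114 0.09 ] [0.6247 0.2844 0.1175]
pull ((520.56591796875, 141.621826171875), (95.00777435302734, 12.158990859985352), 1.6695078611373901) 155 0.15635577667450076
panel ((485.6465148925781, -179.2560577392578), (11.118837356567383, 190.82171630859375), 77.60395812988281) 295
bar ((474.7772216796875, -224.44564819335938), (39.51609420776367, 110.76205444335938), 83.65467071533203) 244
plate ((504.4994812011719, -103.18810272216797), (153.68572998046875, 186.7209014892578), 76.92697143554688) 843
side0 hoodtop ((529.6404418945312, 192.57504272460938), (223.100830078125, 174.6742401123047), 1.700967788696289) 1649
a [0.4169 0.1024 0.0904] [0.46   0.277  0.1151]
b [0.5951 0.1096 0.0902] [0.6244 0.2756 0.1153]
pull ((518.6569213867188, 136.3653106689453), (14.099119186401367, 97.1089096069336), 89.81929016113281) 162 0.15439632518073
panel ((484.00048828125, -183.41087341308594), (11.535707473754883, 189.3103485107422), 77.65473937988281) 584
bar ((474.33575439453125, -225.59835815429688), (44.58601760864258, 110.21751403808594), 82.2409439086914) 433
plate ((493.27850341796875, -112.2965087890625), (170.84291076660156, 157.91575622558594), 70.35782623291016) 262
```

```bash
python3 -m creep '[{"x":0.04,"y":-0.03,"z":0.01},{"x":0.08,"y":-0.07,"z":0.02},{"x":0.12,"y":-0.11,"z":0.03,"spin":1},{"x":0.16,"y":-0.15,"z":0.03,"spin":2},{"x":0.20,"y":-0.20,"z":0.03,"spin":3},{"x":0.24,"y":-0.25,"z":0.03,"spin":4},{"x":0.27,"y":-0.30,"z":0.03,"spin":4},{"x":0.30,"y":-0.35,"z":0.03,"spin":4},{"x":0.32,"y":-0.40,"z":0.03,"spin":4},{"x":0.32,"y":-0.45,"z":0.03,"spin":4},{"x":0.32,"y":-0.49,"z":0.03,"spin":4},{"x":0.32,"y":-0.50,"z":0.03,"spin":4}]' 0.05 20
python3 - <<'E'
from h import *
np.set_printoptions(precision=4,suppress=True)
c=snap('wrist','w1'); print(r.read_state()['ee_pos'],-c['R'].T@c['t'],c['R'])
for n,X in [('finger',(.614,.222,.112)),('mouth',(.52,.109,.1)),('pull',(.52,.14,.144)),('tray',(.504,-.104,.016))]: print(n,px(c,X))
E
```

```text
[0.1767 0.5993 0.2471] [0.1126 0.6184 0.3848] [[ 0.2826  0.9592 -0.0003]
 [ 0.9296 -0.2738  0.2467]
 [ 0.2366 -0.07   -0.9691]]
finger [ 70.78   587.3255]
mouth [-36.4457 543.2921]
pull [-46.4067 588.7825]
tray [-115.9148  492.8126]invalid input at $[0]: expected keys x, y, z, spin
```

View pics/w1.png

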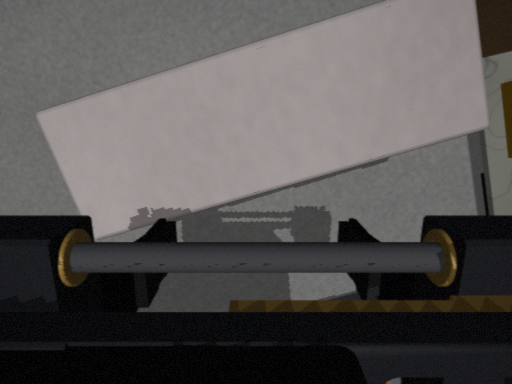

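The move was refused because every row needs all four keys. The picture only shows the white case under the gripper. I'll resend it.

```bash
python3 -m creep '[{"x":0.03,"y":-0.02,"z":0.02,"spin":0},{"x":0.07,"y":-0.06,"z":0.03,"spin":0},{"x":0.12,"y":-0.10,"z":0.03,"spin":1},{"x":0.16,"y":-0.15,"z":0.03,"spin":2},{"x":0.20,"y":-0.20,"z":0.03,"spin":3},{"x":0.24,"y":-0.25,"z":0.03,"spin":4},{"x":0.27,"y":-0.30,"z":0.03,"spin":4},{"x":0.30,"y":-0.35,"z":0.03,"spin":4},{"x":0.32,"y":-0.40,"z":0.03,"spin":4},{"x":0.32,"y":-0.45,"z":0.03,"spin":4},{"x":0.32,"y":-0.50,"z":0.03,"spin":4},{"x":0.32,"y":-0.52,"z":0.03,"spin":4}]' 0.05 20
python3 - <<'E'
from h import *
np.set_printoptions(precision=4,suppress=True)
c=snap('wrist','w2'); s=r.read_state();print(s['ee_pos'],s['time'],-c['R'].T@c['t'],c['R'])
for n,X in [('finger',(.614,.222,.112)),('mouth',(.52,.109,.1)),('pull',(.52,.14,.144)),('tray',(.504,-.104,.016))]: print(n,px(c,X))
E
```

```text
time: 1.7
ee_pos: [0.4968, 0.0763, 0.2778]
eef_rot: [0.781, 0.625, 0.0, 0.0]
ft_force: [0.4, -0.4, -0.4]
width: 0.0501
[0.4969 0.075  0.2778] 1.75 [0.4315 0.0911 0.4156] [[ 0.2188  0.9758  0.0008]
 [ 0.9455 -0.2122  0.2469]
 [ 0.2411 -0.0533 -0.969 ]]
finger [418.818 259.043]
mouth [292.7748 193.4169]
pull [332.8418 198.5927]
tray [121.8731 200.2078]
```

View pics/w2.png

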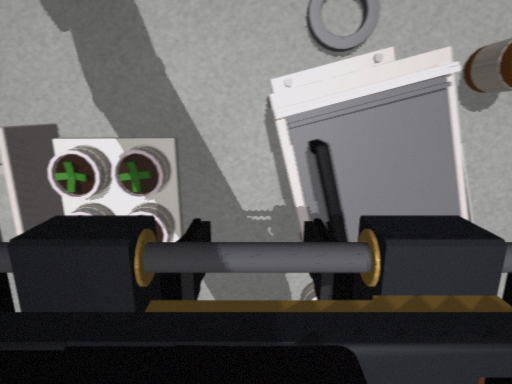

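Tray edges are axis-aligned in the wrist frame, so the tray's yaw is about 77.5°. The hood's robot-side rail runs from (275,118) to (455,65), and its front edge from (275,118) down.

```bash
python3 - <<'E'
from h import *
np.set_printoptions(precision=4,suppress=True)
c=ld('w2');X=cloud(c);X=X
T=sel(X,[.38,.06,.092],[.55,.32,.122]);print(rect(T),T.min(0),T.max(0))
# front edge: min y per x bin ; robot-side edge: min x per y bin
for ax,bins in((0,np.arange(.425,.50,.008)),(1,np.arange(.12,.275,.015))):
    E=[]
    for b in bins:
        Q=T[(T[:,ax]>b)&(T[:,ax]<b+.008)]
        if len(Q): E.append(((b+.004),np.percentile(Q[:,1-ax],1)))
    E=np.array(E);p=np.polyfit(E[:,0],E[:,1],1);print(ax,p,np.degrees(np.arctan(p[0])),E[:,1]-np.polyval(p,E[:,0]))
B=sel(X,[.40,.05,.14],[.65,.3,.17]);print('pull',rect(B))
B=sel(X,[.38,-.15,.012],[.62,.05,.020]);print('plate',rect(B))
# edges of plate: far edge (max along heading) fit
for ax,bins in((0,np.arange(.45,.5,.005)),(1,np.arange(-.12,-.03,.01))):
    E=[]
    for b in bins:
        Q=B[(B[:,ax]>b)&(B[:,ax]<b+.004)]
        if len(Q): E.append((b+.002,np.percentile(Q[:,1-ax],99 if ax==0 else 1)))
    E=np.array(E);p=np.polyfit(E[:,0],E[:,1],1);print(ax,p,np.degrees(np.arctan(p[0])),E[:,1]-np.polyval(p,E[:,0]))
F=sel(X,[.36,.06,.002],[.43,.3,.007]);print('flange',rect(F))
E
```

```text
((484.56134033203125, 193.72055053710938), (134.80299377441406, 170.92019653320312), 1.5306042432785034) [0.4151 0.1065 0.0923] [0.55   0.2809 0.1218]
0 [0.0292 0.0957] 1.6726010926802273 [ 0.0001 -0.0004  0.0001  0.0001  0.0001  0.0002 -0.0001  0.0001 -0.0001
 -0.0001]
1 [-0.0288  0.4241] -1.6489507500634375 [ 0.0001 -0.0002 -0.0001  0.0002  0.0002 -0.0002 -0.0001  0.      0.
  0.     -0.    ]
pull ((514.3021240234375, 139.38848876953125), (90.9922103881836, 12.381831169128418), 1.6336537599563599)
plate ((494.03271484375, -96.90927124023438), (138.65870666503906, 137.85458374023438), 77.58613586425781)
0 [-0.2244  0.0845] -12.646525969287854 [-0.0001  0.0001 -0.0001 -0.0003  0.0003  0.      0.0002  0.0001 -0.0002
 -0.0001]
1 [0.2241 0.4455] 12.631687069963762 [-0.0002  0.0004 -0.      0.     -0.0002 -0.0003  0.      0.0001  0.0001]
flange ((391.5727844238281, 179.82119750976562), (68.59707641601562, 241.6197509765625), 1.9678242206573486)
```

```bash
python3 -m creep '[{"x":-0.005,"y":-0.04,"z":0,"spin":0},{"x":-0.01,"y":-0.09,"z":0,"spin":0},{"x":-0.015,"y":-0.14,"z":-0.01,"spin":0},{"x":-0.02,"y":-0.19,"z":-0.03,"spin":0},{"x":-0.025,"y":-0.24,"z":-0.05,"spin":0},{"x":-0.025,"y":-0.28,"z":-0.07,"spin":0},{"x":-0.025,"y":-0.30,"z":-0.08,"spin":0},{"x":-0.025,"y":-0.312,"z":-0.10,"spin":0},{"x":-0.025,"y":-0.312,"z":-0.10,"spin":0},{"x":-0.025,"y":-0.312,"z":-0.10,"spin":0}]' 0.05 20
python3 - <<'E'
from h import *
np.set_printoptions(precision=4,suppress=True)
c=snap('wrist','w3'); s=r.read_state();print(s['ee_pos'],s['joint_positions'])
X=cloud(c);B=sel(X,[.38,-.29,.062],[.60,-.21,.08]);print('bar',rect(B),B[:,2].max())
q=s['eef_rot'];print(np.degrees(np.arctan2(2*q[0]*q[1],q[0]**2-q[1]**2)))
E
```

```text
time: 3.0
ee_pos: [0.4725, -0.2314, 0.1781]
eef_rot: [0.779, 0.627, 0.0, -0.0]
ft_force: [0.5, -0.1, -0.1]
width: 0.0499
[ 0.4726 -0.2315  0.1783] [-0.2319  0.1827  0.6709  1.8432 -0.1243  1.1568  1.8364]
bar ((464.8673095703125, -229.70254516601562), (23.08387565612793, 93.80242919921875), 76.9398422241211) 0.0733493357511365
77.65433027102252
```

```bash
python3 -m creep '[{"x":0,"y":-0.004,"z":-0.02,"spin":0},{"x":0,"y":-0.0045,"z":-0.05,"spin":0},{"x":0,"y":-0.0045,"z":-0.08,"spin":0},{"x":0,"y":-0.0045,"z":-0.10,"spin":0},{"x":0,"y":-0.0045,"z":-0.108,"spin":0},{"x":0,"y":-0.0045,"z":-0.108,"spin":0}]' 0.05 20 && python3 -m creep '[{"x":0,"y":0,"z":0,"spin":0},{"x":0,"y":0,"z":0,"spin":0},{"x":0,"y":0,"z":0,"spin":0},{"x":0,"y":0,"z":0,"spin":0},{"x":0,"y":0,"z":0,"spin":0}]' 0 20
```

```text
time: 3.8
ee_pos: [0.4722, -0.2367, 0.07]
eef_rot: [0.779, 0.627, 0.0, 0.0]
ft_force: [0.3, 0.2, 0.4]
width: 0.0502
time: 4.42
ee_pos: [0.4718, -0.2369, 0.0696]
eef_rot: [0.779, 0.626, 0.0, -0.0]
ft_force: [-0.2, 0.4, 0.1]
width: 0.0118
```

Gripped: the opening is 11.8 mm on the 12 mm bar. Next I turn the tray to the hood's heading and stop just short of the mouth.

```bash
python3 -m creep '[{"x":0.001,"y":0.003,"z":0,"spin":0.4},{"x":0.005,"y":0.010,"z":0,"spin":1.4},{"x":0.010,"y":0.021,"z":0,"spin":3},{"x":0.016,"y":0.034,"z":0,"spin":4.8},{"x":0.022,"y":0.048,"z":0,"spin":6.6},{"x":0.028,"y":0.062,"z":0,"spin":8.4},{"x":0.035,"y":0.076,"z":0,"spin":10.2},{"x":0.041,"y":0.090,"z":0,"spin":12},{"x":0.047,"y":0.102,"z":0,"spin":13.2},{"x":0.051,"y":0.112,"z":0,"spin":14},{"x":0.053,"y":0.117,"z":0,"spin":14.2},{"x":0.0535,"y":0.118,"z":0,"spin":14.2}]' - 30
python3 - <<'E'
from h import *
np.set_printoptions(precision=4,suppress=True)
s=r.read_state();q=s['eef_rot'];print(s['ee_pos'],np.degrees(np.arctan2(2*q[0]*q[1],q[0]**2-q[1]**2)),s['ft_force'])
c=snap('scene','s3');w=snap('side','d3');k=snap('wrist','w4')
for n,c in(('scene',c),('side',w),('wrist',k)):
    B=sel(cloud(c),[.40,-.06,.011],[.65,.105,.021]);print(n,'plate',rect(B))
    B=sel(cloud(c),[.40,-.12,.075],[.65,.0,.10]);print(n,'panel',rect(B))
E
```

```text
time: 5.92
ee_pos: [0.5253, -0.1188, 0.0696]
eef_rot: [0.696, 0.718, -0.0, -0.0]
ft_force: [-2.0, -4.7, 4.5]
width: 0.0116
[ 0.5253 -0.1188  0.0696] 91.79425444975982 [-1.9718 -4.7076  4.4938]
scene plate ((529.6795043945312, 15.782875061035156), (174.73817443847656, 156.10655212402344), 2.6937973499298096)
scene panel ((526.3673095703125, -86.82026672363281), (191.53416442871094, 60.633541107177734), 3.0890543460845947)
side plate ((486.4786071777344, 55.73796844482422), (107.9780502319336, 121.43550872802734), 11.108962059020996)
side panel ((523.58251953125, -85.73099517822266), (52.737667083740234, 190.50059509277344), 89.950927734375)
wrist plate ((514.8949584960938, 10.794424057006836), (144.2405548095703, 66.5655746459961), 1.5392260551452637)
wrist panel ((486.9800109863281, -75.73957824707031), (39.78965759277344, 116.6616439819336), 64.8846435546875)
```

```bash
python3 - <<'E'
from h import *
c=ld('w4');X=cloud(c)
def edge(T,ax,bins,w,q):
    E=[]
    for b in bins:
        Q=T[(T[:,ax]>b)&(T[:,ax]<b+w)]
        if len(Q)>3: E.append((b+w/2,np.percentile(Q[:,1-ax],q)))
    E=np.array(E);p=np.polyfit(E[:,0],E[:,1],1);print(p,np.degrees(np.arctan(p[0])),len(E),np.abs(E[:,1]-np.polyval(p,E[:,0])).max())
B=sel(X,[.40,-.06,.012],[.65,.105,.020]);edge(B,1,np.arange(-.03,.06,.01),.006,1);edge(B,0,np.arange(.46,.58,.008),.006,99)
T=sel(X,[.38,.06,.092],[.65,.32,.122])
edge(T,1,np.arange(.12,.25,.01),.006,1);edge(T,0,np.arange(.43,.60,.01),.006,1)
print(T.min(0),T.max(0))
E
```

```text
[1.17401668 0.44682674] 49.576418055390306 7 0.03078598887569345
[ 0.14880329 -0.03840893] 8.463695984523536 6 0.005075278837168691Traceback (most recent call last):
  File "<stdin>", line 11, in <module>
  File "<stdin>", line 8, in edge
IndexError: too many indices for array: array is 1-dimensional, but 2 were indexed
```

View pics/w4.png

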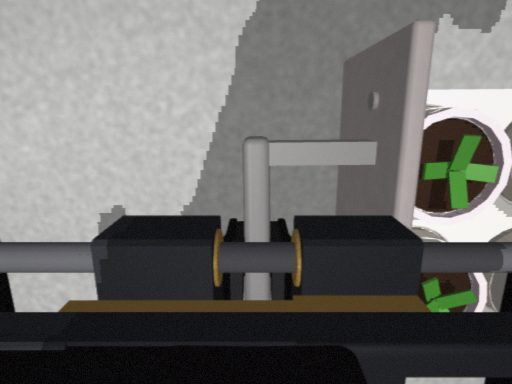

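Wrist view: the bar is gripped squarely, with its end at (257,138), and the panel edge is parallel to it. The hood is out of this view, so I'll check the lateral alignment and yaw using the scene and side views.

```bash
python3 - <<'E'
from h import *
np.set_printoptions(precision=4,suppress=True)
c=ld('w4');print('bar end',onz(c,257,138,.07))
for n,o in(('s3','scene0'),('d3','side0')):
    X=cloud(ld(n));h=np.array([-.0288,.9996]);m=np.array([.519,.1108])
    def fr(Q): q=Q[:,:2]-m; return np.c_[q@h, q@[-h[1],h[0]]]
    A=fr(sel(X,[.40,-.09,.080],[.65,-.03,.098]));print(n,'panel y',A[:,1].min(),A[:,1].max(),'x',A[:,0].min(),A[:,0].max())
    p=cv2.fitLine(np.float32(A),cv2.DIST_HUBER,0,.01,.01).ravel();print('panel tilt deg',np.degrees(np.arctan2(p[0],p[1])))
    A=fr(sel(X,[.40,-.06,.012],[.65,.105,.020]));print('plate y',A[:,1].min(),A[:,1].max(),'x',A[:,0].min(),A[:,0].max())
    Q=sel(X,[.38,.06,.085],[.70,.32,.122]);A=fr(Q);print('hood y',A[:,1].min(),A[:,1].max(),'x',A[:,0].min(),A[:,0].max())
E
```

```text
bar end [ 0.47   -0.1202  0.07  ]
s3 panel y -0.09677408433556087 0.09466712465907716 x -0.17620108774700835 -0.16663874499202466
panel tilt deg 179.07225
plate y -0.0966649304503911 0.08083864739411063 x -0.1717908927797013 -0.017160539431814264
hood y -0.12704253441304794 0.10195541421752667 x 0.000764097949591295 0.1720583529021155
d3 panel y -0.09483694072026158 0.09579340475410207 x -0.1816557380640733 -0.16793415922393917
panel tilt deg 179.53871
plate y -0.01545431542794411 0.0973282564643407 x -0.12095793756598285 -0.0030826701394303458
hood y -0.09976703890161295 0.09835149643310974 x -0.006623033841169169 0.16824982840652009
```

```bash
python3 -m creep '[{"x":0,"y":0.003,"z":0,"spin":-0.2},{"x":-0.0003,"y":0.010,"z":0,"spin":-0.3},{"x":-0.0006,"y":0.019,"z":0,"spin":-0.3},{"x":-0.0008,"y":0.028,"z":0,"spin":-0.3},{"x":-0.001,"y":0.037,"z":0,"spin":-0.3},{"x":-0.0013,"y":0.046,"z":0,"spin":-0.3},{"x":-0.0016,"y":0.055,"z":0,"spin":-0.3},{"x":-0.0018,"y":0.064,"z":0,"spin":-0.3},{"x":-0.002,"y":0.071,"z":0,"spin":-0.3},{"x":-0.0022,"y":0.076,"z":0,"spin":-0.3},{"x":-0.0023,"y":0.080,"z":0,"spin":-0.3}]' - 30 && python3 -m creep '[{"x":-0.0001,"y":0.003,"z":0,"spin":0},{"x":-0.0003,"y":0.010,"z":0,"spin":0},{"x":-0.0006,"y":0.019,"z":0,"spin":0},{"x":-0.0008,"y":0.028,"z":0,"spin":0},{"x":-0.001,"y":0.037,"z":0,"spin":0},{"x":-0.0013,"y":0.044,"z":0,"spin":0},{"x":-0.0014,"y":0.048,"z":0,"spin":0},{"x":-0.0014,"y":0.050,"z":0,"spin":0},{"x":-0.0014,"y":0.050,"z":0,"spin":0}]' - 30
```

```text
time: 7.45
ee_pos: [0.5231, -0.0392, 0.0696]
eef_rot: [0.698, 0.716, 0.0, 0.0]
ft_force: [-0.7, -5.1, 3.3]
width: 0.0118
time: 8.57
ee_pos: [0.5216, 0.0109, 0.0696]
eef_rot: [0.698, 0.716, 0.0, 0.0]
ft_force: [0.6, -4.2, 3.4]
width: 0.0117
```

No jamming. Next I release, lift, turn 90° and come down behind the bar. That lets the two spread fingers push it the last 35–40 mm while the gripper body stays clear of the shutter bar.

```bash
python3 -m creep '[{"x":0,"y":0,"z":0,"spin":0},{"x":0,"y":0,"z":0,"spin":0},{"x":0,"y":0,"z":0,"spin":0},{"x":0,"y":0,"z":0.01,"spin":0},{"x":0,"y":0,"z":0.04,"spin":0},{"x":0,"y":0,"z":0.08,"spin":0},{"x":0,"y":0,"z":0.08,"spin":0}]' 0.05 && python3 -m creep '[{"x":0,"y":-0.01,"z":0,"spin":6},{"x":0,"y":-0.025,"z":0,"spin":15},{"x":0,"y":-0.035,"z":0,"spin":25},{"x":0,"y":-0.043,"z":0,"spin":35},{"x":0,"y":-0.043,"z":0,"spin":45},{"x":0.001,"y":-0.043,"z":0,"spin":55},{"x":0.001,"y":-0.043,"z":0,"spin":65},{"x":0.001,"y":-0.043,"z":0,"spin":75},{"x":0.001,"y":-0.043,"z":0,"spin":84},{"x":0.001,"y":-0.043,"z":0,"spin":90},{"x":0.001,"y":-0.043,"z":0,"spin":90}]' 0.06
python3 - <<'E'
from h import *
np.set_printoptions(precision=4,suppress=True)
s=r.read_state();print(s['ee_pos'],s['joint_positions'])
X=cloud(snap('scene','s4'));B=sel(X,[.40,-.02,.060],[.62,.025,.075]);print('bar',rect(B))
X=cloud(snap('side','d4'));B=sel(X,[.40,-.02,.060],[.62,.025,.075]);print('bar',rect(B))
E
```

```text
time: 9.45
ee_pos: [0.5235, 0.0111, 0.153]
eef_rot: [0.698, 0.716, 0.003, 0.001]
ft_force: [0.2, -0.0, 0.6]
width: 0.05
time: 10.82
ee_pos: [0.5095, -0.0304, 0.1203]
eef_rot: [0.148, 0.988, -0.025, -0.044]
ft_force: [-1.1, -0.0, -2.0]
width: 0.0602
[ 0.5095 -0.0304  0.1203] [ 0.5898  0.3554 -0.7481  1.8038  0.282   1.1886  2.5854]
bar ((523.465087890625, 15.527179718017578), (17.245595932006836, 109.72673797607422), 89.51631164550781)
bar ((521.8723754882812, 13.708346366882324), (108.88627624511719, 23.477123260498047), 1.3442370891571045)
```

+90° runs into joint 7's limit, and the arm stopped short with a slight tilt. A half turn gives an equivalent pose, so I'll unwind to -90° instead.

```bash
python3 -m creep '[{"x":0,"y":0,"z":0.01,"spin":-6},{"x":0,"y":0,"z":0.02,"spin":-16},{"x":0,"y":0,"z":0.02,"spin":-26},{"x":0,"y":0,"z":0.02,"spin":-36},{"x":0,"y":0,"z":0.02,"spin":-46},{"x":0,"y":0,"z":0.02,"spin":-56},{"x":0,"y":0,"z":0.02,"spin":-66},{"x":0,"y":0,"z":0.02,"spin":-76},{"x":0,"y":0,"z":0.02,"spin":-86},{"x":0,"y":0,"z":0.02,"spin":-90}]'
python3 - <<'E'
from h import *
np.set_printoptions(precision=4,suppress=True)
s=r.read_state();q=s['eef_rot'];print(s['ee_pos'],s['joint_positions'],2*np.degrees(np.arctan2(q[1],q[0])),q)
E
```

```text
time: 12.18
ee_pos: [0.5101, -0.0309, 0.1407]
eef_rot: [0.806, 0.59, 0.014, -0.048]
ft_force: [-0.2, 0.4, 0.0]
width: 0.0598
[ 0.5101 -0.0309  0.1407] [ 0.4984  0.2488 -0.5259  1.8334  0.0325  1.1254  1.2343] 72.47881132774975 [ 0.8055  0.5904  0.0138 -0.0481]
```

```bash
python3 - <<'E'
from h import *
from scipy.spatial.transform import Rotation as Q
q=Q.from_quat(r.read_state()['eef_rot']); print(q.as_matrix().round(4), q.inv().apply([0,0,1]).round(4))
E
```

```text
[[ 0.3024  0.9525 -0.0346]
 [ 0.9499 -0.2982  0.0939]
 [ 0.0791 -0.0613 -0.995 ]] [ 0.0791 -0.0613 -0.995 ]
```

The commanded pose now carries a tilt of about 6°. That is harmless for pushing and for a pinch across the bar, because the pull acts normal to the pads. I continue to the push orientation.

```bash
python3 -m creep '[{"x":0.002,"y":0,"z":0,"spin":-8},{"x":0.004,"y":0,"z":0,"spin":-18},{"x":0.006,"y":0,"z":0,"spin":-28},{"x":0.008,"y":0,"z":0,"spin":-38},{"x":0.01,"y":0,"z":0,"spin":-48},{"x":0.01,"y":0,"z":0,"spin":-58},{"x":0.01,"y":0,"z":-0.01,"spin":-67},{"x":0.01,"y":0,"z":-0.03,"spin":-70.7},{"x":0.01,"y":0,"z":-0.05,"spin":-70.7},{"x":0.01,"y":0,"z":-0.065,"spin":-70.7},{"x":0.01,"y":0,"z":-0.068,"spin":-70.7},{"x":0.01,"y":0,"z":-0.068,"spin":-70.7}]' 0.06
python3 - <<'E'
from h import *
from scipy.spatial.transform import Rotation as Q
np.set_printoptions(precision=4,suppress=True)
s=r.read_state();q=Q.from_quat(s['eef_rot']); print(q.as_matrix(),s['joint_positions'],s['ee_pos'])
a=snap('scene','s5')['pixels'][130:260,225:365];b=snap('side','d5')['pixels'][120:250,150:290]
cv2.imwrite('pics/c5.png',cv2.resize(np.hstack([a,b]),(796,370),interpolation=cv2.INTER_CUBIC))
E
```

```text
time: 13.68
ee_pos: [0.5203, -0.0305, 0.073]
eef_rot: [0.999, 0.019, 0.039, -0.032]
ft_force: [0.4, -0.3, 0.2]
width: 0.0602
[[ 0.9962  0.0396  0.0773]
 [ 0.0346 -0.9973  0.0648]
 [ 0.0797 -0.0619 -0.9949]] [ 0.367   0.2646 -0.3928  1.964   0.048   0.8546 -0.0024] [ 0.5203 -0.0305  0.073 ]
```

View pics/c5.png

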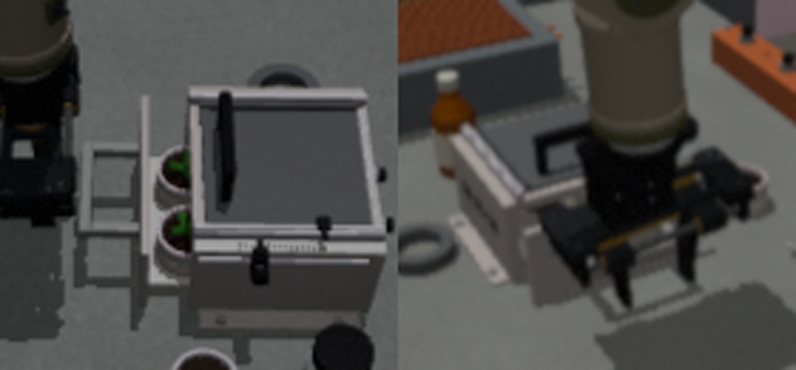

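The fingers stand behind the bar. The tray is about half in, straight, with its modules seated. Now I push.

```bash
python3 -m creep '[{"x":0,"y":0.006,"z":0,"spin":0},{"x":-0.0003,"y":0.013,"z":0,"spin":0},{"x":-0.0005,"y":0.019,"z":0,"spin":0},{"x":-0.0007,"y":0.023,"z":0,"spin":0},{"x":-0.0008,"y":0.027,"z":0,"spin":0},{"x":-0.001,"y":0.032,"z":0,"spin":0},{"x":-0.0012,"y":0.037,"z":0,"spin":0},{"x":-0.0014,"y":0.043,"z":0,"spin":0},{"x":-0.0015,"y":0.049,"z":0,"spin":0},{"x":-0.0016,"y":0.054,"z":0,"spin":0},{"x":-0.0017,"y":0.057,"z":0,"spin":0},{"x":-0.0017,"y":0.058,"z":0,"spin":0}]' && python3 -m creep '[{"x":0,"y":0.001,"z":0,"spin":0},{"x":0,"y":0.003,"z":0,"spin":0},{"x":-0.0001,"y":0.005,"z":0,"spin":0},{"x":-0.0001,"y":0.006,"z":0,"spin":0},{"x":-0.0001,"y":0.006,"z":0,"spin":0}]'
```

```text
time: 15.28
ee_pos: [0.5184, 0.0276, 0.0727]
eef_rot: [0.999, 0.019, 0.039, -0.032]
ft_force: [0.7, -4.6, 2.2]
width: 0.0602
time: 15.9
ee_pos: [0.5179, 0.0315, 0.0727]
eef_rot: [0.999, 0.018, 0.039, -0.031]
ft_force: [-4.3, -11.3, 6.8]
width: 0.0599
```

```bash
python3 -m creep '[{"x":0,"y":0.001,"z":0,"spin":0},{"x":0,"y":0.002,"z":0,"spin":0},{"x":0,"y":0.003,"z":0,"spin":0},{"x":0,"y":0.003,"z":0,"spin":0}]'
python3 - <<'E'
from h import *
np.set_printoptions(precision=4,suppress=True)
h=np.array([-.0288,.9996]);m=np.array([.519,.1108])
for n in('scene','side'):
    X=cloud(snap(n,n+'6'))
    def fr(Q): q=Q[:,:2]-m; return np.c_[q@h, q@[-h[1],h[0]]]
    A=fr(sel(X,[.40,.06,.060],[.65,.12,.0895]));
    for lo,hi in((-.09,-.05),(.05,.09)):
        a=A[(A[:,1]>lo)&(A[:,1]<hi)];print(n,len(a),np.percentile(a[:,0],[2,25,50,90])if len(a) else '')
    B=fr(sel(X,[.40,.0,.06],[.65,.08,.08]));print('bar',np.percentile(B[:,0],[1,50]) if len(B) else '')
E
```

```text
time: 16.4
ee_pos: [0.5178, 0.0319, 0.0727]
eef_rot: [0.999, 0.016, 0.038, -0.029]
ft_force: [-7.4, -19.7, 9.5]
width: 0.0599
scene 65 [-0.0515 -0.0383 -0.0227 -0.0071]
scene 23 [-0.0382 -0.0115 -0.0071 -0.0068]
bar [-0.086  -0.0529]
side 9 [-0.0135 -0.0114 -0.0098 -0.0078]
side 56 [-0.0428 -0.0108 -0.0089 -0.0067]
bar [-0.0917 -0.0671]
```

```bash
python3 -m creep '[{"x":0,"y":-0.01,"z":0,"spin":0},{"x":0,"y":-0.025,"z":0,"spin":0},{"x":0,"y":-0.03,"z":0.02,"spin":4},{"x":0,"y":-0.03,"z":0.06,"spin":12},{"x":0,"y":-0.03,"z":0.11,"spin":20},{"x":0,"y":-0.03,"z":0.15,"spin":30},{"x":0,"y":-0.03,"z":0.18,"spin":40},{"x":0,"y":-0.03,"z":0.18,"spin":50},{"x":0,"y":-0.03,"z":0.18,"spin":60},{"x":0,"y":-0.03,"z":0.18,"spin":70},{"x":0,"y":-0.03,"z":0.18,"spin":80},{"x":0,"y":-0.03,"z":0.18,"spin":87}]' 0.05
python3 - <<'E'
from h import *
from scipy.spatial.transform import Rotation as Q
np.set_printoptions(precision=4,suppress=True)
s=r.read_state();q=Q.from_quat(s['eef_rot']); print(q.as_matrix(),s['joint_positions'],s['ee_pos'])
a=snap('scene','s7')['pixels'][130:260,235:375];b=snap('side','d7')['pixels'][120:250,150:290]; snap('wrist','w7')
cv2.imwrite('pics/c7.png',cv2.resize(np.hstack([a,b]),(798,370),interpolation=cv2.INTER_CUBIC))
E
```

```text
time: 18.0
ee_pos: [0.5182, 0.0067, 0.2524]
eef_rot: [0.709, 0.703, 0.007, -0.051]
ft_force: [0.9, 0.2, -0.5]
width: 0.05
[[ 0.0117  0.998  -0.0617]
 [ 0.9967 -0.0067  0.0811]
 [ 0.0805 -0.0624 -0.9948]] [ 0.448   0.1837 -0.5556  1.6615  0.0096  1.3768  1.4568] [0.5182 0.0067 0.2524]
```

View pics/c7.png

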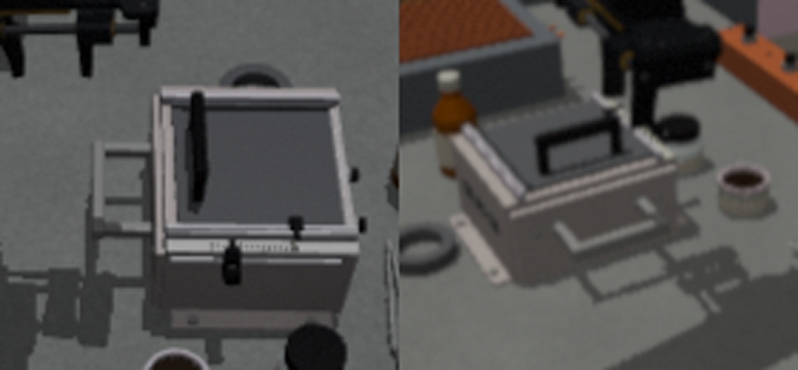

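The panel looks flush against the mouth. I'll check the remaining gap and skew, and the mark-to-finger distance, using all the views.

```bash
python3 - <<'E'
from h import *
np.set_printoptions(precision=4,suppress=True)
h=np.array([-.0288,.9996]);m=np.array([.519,.1108])
def fr(Q): q=Q[:,:2]-m; return np.c_[q@h, -(q@[h[1],-h[0]]),Q[:,2]]
for n in('s7','d7','w7'):
    A=fr(cloud(ld(n)))
    for y0 in(-.085,-.05,.05,.085):
        B=A[abs(A[:,1]-y0)<.008]
        f=B[(B[:,2]>.03)&(B[:,2]<.088)&(B[:,0]>-.03)&(B[:,0]<.02)]
        t=B[(B[:,2]>.086)&(B[:,2]<.096)&(B[:,0]>-.05)&(B[:,0]<.05)]
        T=B[(B[:,2]>.097)&(B[:,2]<.12)&(B[:,0]>-.05)&(B[:,0]<.2)]
        print(n,y0,'front',np.median(f[:,0]) if len(f) else '','paneltop',(t[:,0].min(),t[:,0].max()) if len(t) else '','hoodtop from',T[:,0].min() if len(T) else '')
c=ld('w7');print(px(c,(.614,.222,.112)),px(c,(.614,.17,.112)))
E
```

```text
s7 -0.085 front -0.006719824851409269 paneltop (np.float64(-0.005969616426347138), np.float64(-0.0005847631797647934)) hoodtop from 0.00087517891286262
s7 -0.05 front -0.016889392523551303 paneltop (np.float64(-0.005303027333606609), np.float64(0.00023708631284912398)) hoodtop from 0.002006942775963093
s7 0.05 front -0.0184194033947813 paneltop (np.float64(-0.005795483308186432), np.float64(-0.00012241088883768028)) hoodtop from 0.0019476097176336542
s7 0.085 front -0.00703859621132481 paneltop (np.float64(-0.005112259454565736), np.float64(0.0008746366115867935)) hoodtop from 0.002241259710490584
d7 -0.085 front -0.009293691255687804 paneltop (np.float64(-0.011401287399415408), np.float64(0.0008434718744791239)) hoodtop from -0.004125634417198242
d7 -0.05 front -0.010106526862476603 paneltop (np.float64(-0.012126217349490468), np.float64(0.0008451669730090944)) hoodtop from -0.0018368216985152409
d7 0.05 front -0.010331627142257948 paneltop (np.float64(-0.012431382013976967), np.float64(0.0015463505258384081)) hoodtop from -0.004252102276823081
d7 0.085 front -0.009590066430483655 paneltop (np.float64(-0.012237951069876954), np.float64(0.0014453595712959884)) hoodtop from -0.005357000675736029
w7 -0.085 front  paneltop  hoodtop from 
w7 -0.05 front -0.00931858084122682 paneltop (np.float64(-0.009592803827122036), np.float64(-0.0008345611023190633)) hoodtop from -0.0019038291790623224
w7 0.05 front -0.011380410507211374 paneltop (np.float64(-0.009858348368118964), np.float64(-0.0007974045121447705)) hoodtop from -0.0020065640564754855
w7 0.085 front -0.009439547602735824 paneltop (np.float64(-0.009899274581483798), np.float64(-0.0007529787444897684)) hoodtop from -0.002077809147456099
[460.0322 283.5741] [410.3629 286.2671]
```

Home: the panel spans -9.8 to -0.8 mm, against the hood front at about -2 mm, and it is square. Next, hover over the shutter bar.

```bash
python3 -m creep '[{"x":0,"y":0.02,"z":0,"spin":1},{"x":0,"y":0.06,"z":0,"spin":2},{"x":0,"y":0.10,"z":0,"spin":2.3},{"x":0,"y":0.125,"z":-0.01,"spin":2.3},{"x":0,"y":0.132,"z":-0.03,"spin":2.3},{"x":0,"y":0.132,"z":-0.04,"spin":2.3},{"x":0,"y":0.132,"z":-0.04,"spin":2.3}]' 0.05
python3 - <<'E'
from h import *
np.set_printoptions(precision=4,suppress=True)
print(r.read_state()['ee_pos'])
for n in('wrist','scene','side'):
    X=cloud(snap(n,n+'8'));B=sel(X,[.40,.08,.138],[.57,.2,.16]);print(n,'pull',rect(B),B[:,2].max())
E
```

```text
time: 19.02
ee_pos: [0.5179, 0.1385, 0.2123]
eef_rot: [0.697, 0.715, 0.005, -0.05]
ft_force: [0.2, 0.2, -0.8]
width: 0.05
[0.5179 0.1385 0.2123]
wrist pull ((516.8020629882812, 139.22186279296875), (95.54754638671875, 12.026257514953613), 1.3124165534973145) 0.15489866674068223
scene pull ((519.6995239257812, 141.62921142578125), (97.06697845458984, 11.907113075256348), 1.6133978366851807) 0.15625938071639991
side pull ((518.6846313476562, 137.21066284179688), (95.29549407958984, 15.067421913146973), 2.5613017082214355) 0.1546127622946665
```

Bar centre is (0.518, 0.140) with its top at about 0.154, which agrees. I descend and pinch.

```bash
python3 -m creep '[{"x":0,"y":0.001,"z":-0.015,"spin":0},{"x":0,"y":0.001,"z":-0.04,"spin":0},{"x":0,"y":0.001,"z":-0.058,"spin":0},{"x":0,"y":0.001,"z":-0.062,"spin":0},{"x":0,"y":0.001,"z":-0.062,"spin":0}]' 0.05 && python3 -m creep '[{"x":0,"y":0,"z":0,"spin":0},{"x":0,"y":0,"z":0,"spin":0},{"x":0,"y":0,"z":0,"spin":0},{"x":0,"y":0,"z":0,"spin":0}]' 0 40
```

```text
time: 19.8
ee_pos: [0.5184, 0.1396, 0.1508]
eef_rot: [0.697, 0.715, 0.006, -0.05]
ft_force: [0.4, 0.2, 0.3]
width: 0.0499
time: 20.3
ee_pos: [0.5183, 0.1395, 0.1508]
eef_rot: [0.697, 0.715, 0.006, -0.05]
ft_force: [0.7, 0.2, -0.3]
width: 0.0181
```

```bash
python3 -m creep '[{"x":0,"y":0,"z":0,"spin":0},{"x":0,"y":0,"z":0,"spin":0}]' 0 40
python3 - <<'E'
from h import *
np.set_printoptions(precision=4,suppress=True)
h=np.array([-.0288,.9996]);m=np.array([.519,.1108])
def hd(X): q=np.array(X)[:2]-m; return np.r_[q@h-.085, -(q@[h[1],-h[0]]),X[2]]
out=[]
for n,cx,cy in(('scene',330,217),('side',0,0)):
    c=snap(n,n+'9')
    if n=='side':
        u,v=px(c,(.612,.2,.112)); cx,cy=int(u),int(v);print('side centre',u,v)
    x0,y0=cx-33,cy-25; a=c['pixels'][y0:y0+50,x0:x0+66];print(n,'origin',x0,y0)
    out.append(cv2.resize(a,(396*1,300),interpolation=cv2.INTER_CUBIC))
cv2.imwrite('pics/c9.png',np.hstack(out))
E
```

```text
time: 20.55
ee_pos: [0.5183, 0.139, 0.1507]
eef_rot: [0.697, 0.715, 0.005, -0.05]
ft_force: [0.2, -2.0, 1.2]
width: 0.0116
scene origin 297 192
side centre 232.71851655451076 160.03481507091902
side origin 199 135
```

View pics/c9.png

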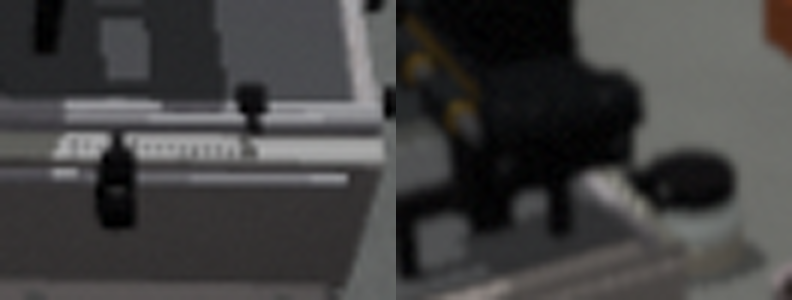

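In the scene crop, the finger's tip is at (254,125) and the pointer's at (119,138). In the side view, the gripper hides both. Now I measure the gap in the hood's frame.

```bash
cat >> h.py <<'E'
H=np.array([-.0288,.9996]);M=np.array([.519,.1108])
def hd(X): q=np.array(X)[:2]-M; return np.r_[q@H-.085, -(q@[H[1],-H[0]]),X[2]].round(4)
def dark(c,u0,v0,u1,v1,k=6,T=45):
    "dark-column centroid per row in enlarged crop"
    a=cv2.resize(cv2.cvtColor(c['pixels'],cv2.COLOR_BGR2GRAY)[v0:v1,u0:u1],None,fx=k,fy=k,interpolation=cv2.INTER_CUBIC)
    for j in range(2,a.shape[0],k//2):
        x=np.nonzero(a[j]<T)[0]
        if len(x): print(round(v0+(j+.5)/k-.5,2),round(u0+(x.mean()+.5)/k-.5,2),round(len(x)/k,1),end=' | ')
    print()
E
python3 - <<'E'
from h import *
np.set_printoptions(suppress=True)
c=ld('scene9')
print(hd(onz(c,338.8,212.3,.112)),hd(onz(c,316.4,214.4,.112)))
# expected finger at hood (30,-92)
def w(x,y): return M+H*(x+.085)+y*np.array([-H[1],H[0]])
for X in((.03,-.092),(.03,-.08),(-.02,-.092),(-.02,-.1)): print(X,px(c,[*w(*X),.112]))
dark(c,332,204,347,217);dark(c,310,208,324,226)
d=c['z_map'];
for u,v in((338,208),(339,211),(339,212),(317,214),(317,216),(317,220)): print(u,v,hd(P(c,u,v)))
E
```

```text
[ 0.0305 -0.0867  0.112 ] [-0.026 -0.094  0.112]
(0.03, -0.092) [338.78775295 214.03298852]
(0.03, -0.08) [338.36695895 210.12552387]
(-0.02, -0.092) [318.75823748 213.76598125]
(-0.02, -0.1) [318.9544678 216.3946376]
203.92 332.58 2.2 | 204.42 332.58 2.2 | 204.92 332.58 2.2 | 205.42 332.58 2.2 | 205.92 336.2 6.0 | 206.42 336.5 7.0 | 206.92 336.5 7.0 | 207.42 336.65 7.2 | 207.92 337.98 5.3 | 208.42 338.42 4.5 | 208.92 338.5 4.0 | 209.42 338.58 4.2 | 209.92 338.58 4.2 | 210.42 338.5 2.7 | 210.92 338.5 1.3 | 211.42 338.5 1.3 | 211.92 338.67 1.7 | 212.42 338.67 2.3 | 212.92 338.67 3.0 | 213.42 338.92 2.8 | 
213.42 316.08 1.2 | 213.92 316.0 1.0 | 214.42 316.0 1.0 | 214.92 316.0 1.0 | 215.42 316.08 1.2 | 215.92 316.08 1.5 | 216.42 316.17 2.3 | 216.92 316.17 3.7 | 217.42 316.08 4.5 | 217.92 316.08 5.2 | 218.42 316.17 5.7 | 218.92 316.17 6.3 | 219.42 315.92 6.8 | 219.92 315.92 6.5 | 220.42 315.92 6.2 | 220.92 315.92 6.2 | 221.42 315.92 6.2 | 221.92 315.83 6.7 | 222.42 315.83 7.0 | 222.92 315.75 7.5 | 223.42 315.67 7.7 | 223.92 315.75 7.5 | 224.42 315.75 7.5 | 224.92 315.83 7.7 | 225.42 315.83 7.7 | 
338 208 [ 0.0291 -0.0753  0.1147]
339 211 [ 0.0308 -0.0846  0.1148]
339 212 [ 0.0307 -0.087   0.1137]
317 214 [-0.0238 -0.0895  0.1073]
317 216 [-0.0251 -0.1002  0.1139]
317 220 [-0.0252 -0.1097  0.1101]
```

```bash
python3 -m creep '[{"x":0,"y":-0.002,"z":0,"spin":0},{"x":0.0002,"y":-0.007,"z":0,"spin":0},{"x":0.0004,"y":-0.013,"z":0,"spin":0},{"x":0.0005,"y":-0.019,"z":0,"spin":0},{"x":0.0007,"y":-0.025,"z":0,"spin":0},{"x":0.0009,"y":-0.031,"z":0,"spin":0},{"x":0.001,"y":-0.037,"z":0,"spin":0},{"x":0.0012,"y":-0.043,"z":0,"spin":0},{"x":0.0014,"y":-0.048,"z":0,"spin":0},{"x":0.0015,"y":-0.051,"z":0,"spin":0},{"x":0.0015,"y":-0.052,"z":0,"spin":0},{"x":0.0015,"y":-0.052,"z":0,"spin":0}]' 0 40
python3 - <<'E'
from h import *
c=snap('scene','s10');dark(c,309,204,325,226)
x0,y0=290,188;a=c['pixels'][y0:y0+50,x0:x0+60];a=cv2.convertScaleAbs(cv2.resize(a,(720,600),interpolation=cv2.INTER_CUBIC),alpha=1.5);cv2.imwrite('pics/c10.png',a)
E
```

```text
time: 22.15
ee_pos: [0.5197, 0.0911, 0.1507]
eef_rot: [0.696, 0.716, 0.007, -0.051]
ft_force: [2.3, 12.0, -4.3]
width: 0.012
203.92 311.08 5.2 | 204.42 311.08 5.2 | 204.92 311.08 5.2 | 205.42 314.44 8.8 | 205.92 314.92 9.8 | 206.42 315.04 10.3 | 206.92 315.06 10.5 | 207.42 315.73 8.5 | 207.92 319.25 4.8 | 208.42 319.17 4.7 | 208.92 319.17 4.3 | 209.42 319.33 4.3 | 209.92 319.58 4.2 | 210.42 319.42 3.2 | 210.92 319.42 2.2 | 211.42 319.5 2.0 | 211.92 319.58 2.2 | 212.42 319.67 2.7 | 212.92 319.75 3.5 | 213.42 317.83 2.3 | 213.92 316.08 1.2 | 214.42 316.08 1.2 | 214.92 316.17 1.3 | 215.42 316.25 1.5 | 215.92 316.42 2.2 | 216.42 316.58 3.2 | 216.92 316.33 4.0 | 217.42 316.17 4.7 | 217.92 316.17 5.0 | 218.42 316.17 5.7 | 218.92 316.17 6.3 | 219.42 316.0 7.0 | 219.92 316.0 6.7 | 220.42 315.92 6.2 | 220.92 315.92 6.2 | 221.42 315.92 6.2 | 221.92 315.83 6.7 | 222.42 315.75 7.2 | 222.92 315.75 7.5 | 223.42 315.75 7.8 | 223.92 315.67 7.7 | 224.42 315.75 7.5 | 224.92 315.83 7.7 | 225.42 315.83 7.7 |
```

View pics/c10.png

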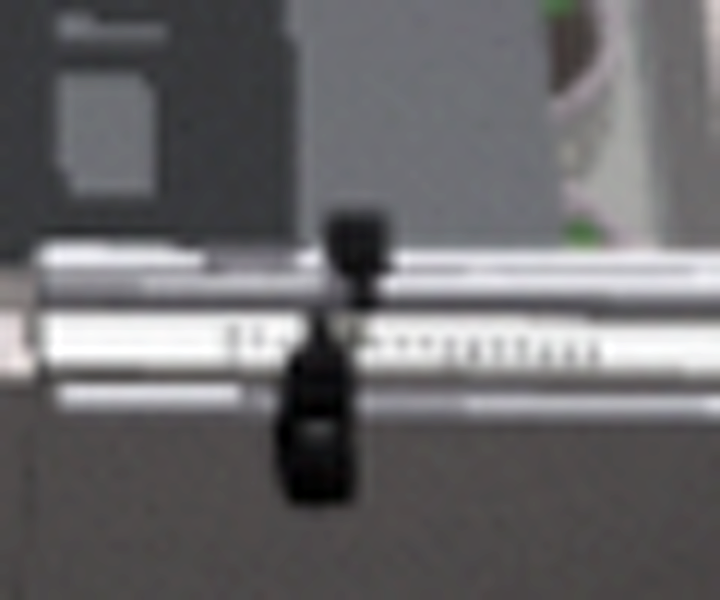

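The finger is still about 3.5 px (about 9 mm) short of the pointer: finger at (365,290), pointer tip at (318,315) in the crop. I'll continue.

```bash
python3 -m creep '[{"x":0,"y":-0.002,"z":0,"spin":0},{"x":0.0001,"y":-0.005,"z":0,"spin":0},{"x":0.0002,"y":-0.008,"z":0,"spin":0},{"x":0.0002,"y":-0.009,"z":0,"spin":0},{"x":0.0002,"y":-0.009,"z":0,"spin":0},{"x":0.0002,"y":-0.009,"z":0,"spin":0}]' 0 40
cat >> h.py <<'E'
def cen(c,v,u0,u1):
    g=cv2.cvtColor(c['pixels'],cv2.COLOR_BGR2GRAY)[v,u0:u1].astype(float);w=np.clip(np.percentile(g,75)-15-g,0,None)
    return round((w*np.arange(u0,u1)).sum()/max(w.sum(),1),2)
E
python3 - <<'E'
from h import *
o=ld('scene9');c=snap('scene','s11');g=cv2.cvtColor(c['pixels'],cv2.COLOR_BGR2GRAY)
print(g[208:220,310:324])
for v in range(207,220): print(v,'finger',cen(c,v,311,322),'ptr(before)',cen(o,v,311,322),cen(ld('s10'),v,311,322))
print(r.read_state()['ee_pos'],r.read_state()['time'])
E
```

```text
time: 22.95
ee_pos: [0.52, 0.0825, 0.1508]
eef_rot: [0.696, 0.716, 0.008, -0.051]
ft_force: [2.4, 12.5, -4.7]
width: 0.0121
[[ 57  65  89  91  16  13  13  14  37  79  91  91  91  91]
 [ 81 102 146 131  35  15  14  15  55 122 147 147 146 147]
 [ 95 101 118 102  40  17  13  19  52  98 117 116 115 116]
 [126 124 123 112  70  55  15  34  85 120 124 130 146 144]
 [ 85  84  86  81  63  53  15  33  69  86  86  91 101 100]
 [ 58  58  58  59  58  49  11  25  49  52  52  54  53  53]
 [140 141 141 140 125  56  21  68 122 121 124 122 123 123]
 [156 145 164 165 145  57  17  82 144 121 157 157 158 158]
 [154 135 158 138 120  38  17  49  95 111 153 130 153 129]
 [160 156 161 135  57  19  17  19  38  99 158 150 159 150]
 [112 112 108  88  14  14  13  12  20  61 114 116 117 117]
 [ 61  60  57  38   9   8   7   6  11  34  62  64  64  65]]
207 finger 315.66 ptr(before) 0.0 319.16
208 finger 315.68 ptr(before) 0.0 319.13
209 finger 315.72 ptr(before) 0.0 319.19
210 finger 315.92 ptr(before) 0.0 319.37
211 finger 315.97 ptr(before) 0.0 319.11
212 finger 316.07 ptr(before) 0.0 319.34
213 finger 316.36 ptr(before) 0.0 319.76
214 finger 315.94 ptr(before) 316.02 317.18
215 finger 316.13 ptr(before) 316.29 317.15
216 finger 316.24 ptr(before) 316.38 317.07
217 finger 316.25 ptr(before) 316.26 316.38
218 finger 316.16 ptr(before) 316.13 316.15
219 finger 316.05 ptr(before) 316.12 316.1
[0.51997773 0.08249147 0.15073425] 23.0
```

Finger and pointer are within about 0.3 px. Allowing for the slope of the constant-x line in the image, about 0.8 mm remains. I make a final nudge and settle, then look once more.

```bash
python3 -m creep '[{"x":0,"y":-0.0008,"z":0,"spin":0},{"x":0,"y":-0.0008,"z":0,"spin":0},{"x":0,"y":-0.0008,"z":0,"spin":0},{"x":0,"y":-0.0008,"z":0,"spin":0},{"x":0,"y":-0.0008,"z":0,"spin":0},{"x":0,"y":-0.0008,"z":0,"spin":0}]' 0 40
python3 - <<'E'
from h import *
np.set_printoptions(suppress=True)
c=snap('scene','s12');print(cv2.cvtColor(c['pixels'],cv2.COLOR_BGR2GRAY)[209:218,312:321])
def w(x,y): return [*(M+H*(x+.085)+y*np.array([-H[1],H[0]])),.112]
for x in(-.026,-.028):
  print(x,px(c,w(x,-.086)),px(c,w(x,-.095)))
b=snap('side','d12')
h=c['pixels'][150:255,235:375];h2=b['pixels'][120:225,150:290]
cv2.imwrite('pics/c12.png',cv2.resize(np.hstack([h,h2]),(798,300),interpolation=cv2.INTER_CUBIC))
A=cloud(b);Q=np.c_[(A[:,:2]-M)@H,-((A[:,:2]-M)@[H[1],-H[0]]),A[:,2]]
for y0 in(-.085,-.05,.05,.085):
    f=Q[(abs(Q[:,1]-y0)<.008)&(Q[:,2]>.03)&(Q[:,2]<.088)&(Q[:,0]>-.03)&(Q[:,0]<.02)];print(y0,np.median(f[:,0]))
s=r.read_state();print(s['ee_pos'],s['width'],s['time'])
E
```

```text
time: 23.75
ee_pos: [0.52, 0.0818, 0.1507]
eef_rot: [0.696, 0.716, 0.008, -0.051]
ft_force: [3.8, 13.9, -4.7]
width: 0.012
[[151 127  22  16  20  16  74 147 148]
 [118 102  38  19  19  20  63 118 117]
 [123 111  65  44  18  41  86 123 124]
 [ 86  80  59  39  17  35  70  88  86]
 [ 58  58  55  34  11  29  54  53  53]
 [140 140 124  52  24  70 124 122 123]
 [165 163 143  55  19  82 145 123 157]
 [156 138 120  39  18  51  96 112 151]
 [161 134  57  21  17  20  38  99 158]]
-0.026 [316.21995024 211.77777471] [316.42771285 214.71685841]
-0.028 [315.42270926 211.76724936] [315.6265777  214.70612701]
-0.085 -0.009102464287207018
-0.05 -0.011100723062693907
0.05 -0.009946556356002738
0.085 -0.00948873350688137
[0.52000636 0.08186832 0.15074717] 0.011960018390516546 23.85
```

View pics/c12.png

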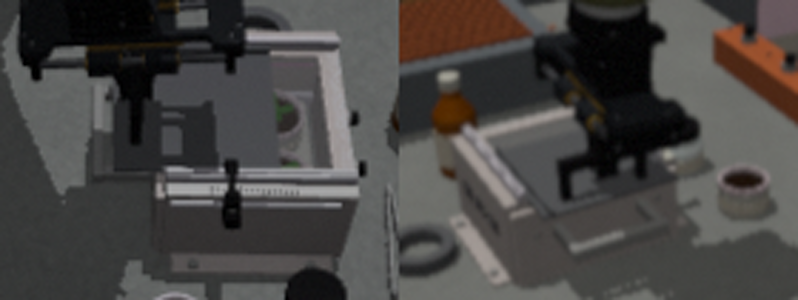

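The finger and pointer form one line at (232,165–215). The panel is still home, with its front at -9 to -11 mm in the side view as before. The clamp has not moved, and the modules can be seen seated through the window. Handing in.

```bash
python3 -c "
from bench import r
r.close_job(); s=r.read_state(); print(s['time'],s['ee_pos'],s['width'])"
```

```text
the job is handed in; nothing more can be done
the job is handed in; nothing more can be done
```

The tray is home in the hood and released. The shutter is pulled out to the index mark and was still held there when I handed the job in, at about 24 s.

**How it went:** I turned the tray square to the hood, slid it most of the way in by a pinch on the handle, then let go. I pushed the bar the last stretch with two spread fingers to a firm stop at about 20 N. Then I pinched the shutter bar and pulled it out about 57 mm.

**Last checks:**
- **Tray:** The panel is square and against the mouth, and stayed there after the shutter pull. The remaining gap is within the 1–2 mm the cameras can resolve.
- **Modules:** In the last picture I could see only some of the modules through the window, and those are seated. I did not check all four one by one after the push.
- **Shutter:** The finger is within about 0.5 mm of the pointer. I could only read this in the scene view, because the gripper hid the finger and pointer from the side camera.
- **Clamp:** It did not move. The gripper holds the 12 mm bar at a 12.0 mm opening against about 14 N from the spring.

**What went wrong:**
- **Refused move:** The first move was refused because of a formatting error.
- **Tilted gripper:** A 90° turn in the wrong direction reached joint 7's range limit and left the gripper tilted about 6° for the rest of the job. It did not affect the push or the pinch.
- **Depth offset:** The scene and side cameras disagreed by 2–4 mm on depth, so I relied mainly on wrist-camera edges and comparisons within a single picture.

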